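# Pack the toy drums and train wagons into the nursery chest

### The arm

A 7-joint arm with a two-finger parallel gripper is mounted at the origin on the work surface. World frame = base frame: x ahead of the robot, y to its left, z up, the work surface at z = 0. Lengths are in m, angles in rad, forces in N, time in s.
With the tool pointing down it reaches from about 0.4 to 0.85 m from the base axis. Payload 4.5 kg.
Tool frame: the origin (TCP) lies midway between the tips of the shut fingers; the grasp point (between the pads) lies 19 mm behind it (r.grip_point_offset is the distance from the TCP to the grasp point, in m); z points along the fingers, y is the line along which they close (so a half turn about z gives the same grasp; the last joint's range is limited). The gripper opens to 88 mm and grips with 3 to 60 N. Pads are 18 mm wide; open, the fingers measure 123 mm over their backs; the gripper's body (75 mm by 187 mm) begins 45 mm behind the grasp point.
Start: joints at [-1.165, 0.689, -0.195, 1.565, 0.157, 0.902, -0.215], TCP at [0.227, 0.582, 0.239] pointing down, gripper open.
Joint ranges: [-3.01, 3.01], [-0.46, 2.08], [-1.47, 1.51], [0.13, 2.56], [-1, 4.14], [0.04, 2.09], [-2.66, 2.66]. Speed limits (rad/s): [2.57, 2.57, 3.14, 3.14, 3.14, 3.14, 3.14].

### API

Orientations are given as a unit quaternion [x, y, z, w].
In Python, from plant import r, optics gives the robot as it stands.
- The arm moves only by the shell command python3 -m pendant 'ROWS' [OPENING] [FORCE]. ROWS is JSON, a list of rows, each a list of 6 numbers: the shift along the tool's x, y, z as a fraction of full scale, then the turn, a rotation vector about the tool's x, y, z as a fraction of full scale. A call has 1 to 5 rows; each row shifts and turns the commanded pose from where the row before left it, along the tool's axes as they then stand; what a row does not reach is not made up. Full scale, the value 1, is 0.025 m for a shift and pi rad for a turn. A row lasts 1/12 s, in which the tool goes at most 41.7 mm and 7.16 degrees, less where a joint would pass 70% of its speed; a pose out of reach is approached as far as the arm can. A call with a number of a shift or a turn outside -1 to 1 is refused whole. A call with a gripper value outside its range is refused whole. OPENING is the opening, from -1 (shut) to 1 (fully open), set as the call begins (- or left out, the last holds). The fingers move at their own pace and stop on an object; FORCE is the grip in N (left out, the last holds). Time passes only in rows, so rows that do not move let the fingers close. It gives the time, the measured TCP pose, the force, the opening and the grip force at its end, in the units of the state.
- r.get_state(): the state, without advancing time (a new reading comes with each control period).
- optics.snapshot(name): name is "scene" or "top"; returns (picture, depth): 480x640x3 uint8, blue, green, red; 480x640 float32, m along the optical axis (not along the pixel's ray), 0 where there is no reading.
- optics.calibration(name): a dict with "vfov" (degrees; the focal length in pixels is half the picture's height over the tangent of half this angle, whatever the lens; pixels are square), "cx", "cy" (the principal point, pixels), "k1" (the pictures are not rectified: a ray, as slopes to the right and down, at radius r is drawn at 1 + k1 r^2 times it, then the intrinsics apply), "cam_to_world" (4x4, takes a point from camera to world coordinates). Camera axes: x right, y up, looking along -z (the intrinsics and any distortion apply to the point x, -y, -z); pixel columns grow to the right and rows downward; lengths in m; the calibration is good to about 2 mm. A picture is of the moment at which its call begins. calibration takes no time and is no camera call.
- r.finish_job(): hands the job in; it is judged then, once.
The state is a dict: "clock": time; "q": joint angles; "qd": joint speeds; "joint_torque": joint torques, N m; "tool_pos": TCP position; "eef_rot": TCP orientation; "contact_force": force on the tool from outside, world axes, zero at the start; "moment": the same for the moment, N m; "opening": opening from 0.0 (shut) to 1.0 (fully open); "finger_force": force on a finger pad.
Only numpy, scipy, OpenCV 4.12 (cv2) and the standard library are available. Lean on these libraries where they do the work, as an engineer would, in place of code of your own. Each camera call takes 0.05 s, during which the arm holds its last target. There are 200 camera calls.

### The job

Put every train wagon in the chest's open green drawer and push it fully home past its catch, and put every red drum in the open lower tray on top. Then set the blue tray with the handle on the lower tray, its four feet in the corner sockets, flush all round. Leave the dolls' chair, teacup and skittle where they are.

Things in the scene. Friction and masses are not known exactly. Their poses are not given: they have to be found in the camera images.
- chest: White toy chest, fixed on the table with some yaw: 200 mm deep (x), 260 wide (y), flat deck 68 mm above the table. Origin under its middle; x to its back (away from the robot), y left, z up. The green drawer slides out of its front (-x); the lower tray is fixed on its deck, leaving the front 48 mm of the deck bare.
- lower_tray (a point): Centre of the lower tray's floor, on the deck, 23 mm behind the chest's middle; axes as chest. Tray 150 (x) by 240 mm (y) outside; blue walls 8 thick, 54 high; inside 134 x 224 less four pale 34 mm square corner blocks, each with an 18 mm square socket in its middle (x +-58, y +-103 mm), open on top, over 15 mm deep. Drums stand in here side by side.
- rim (a point): Centre of the lower tray at the height of its rim (54 mm above lower_tray), axes as chest. The upper tray's origin comes to this point when it is seated; it fits either way round (also turned by 180 degrees).
- drawer (a joint): How far the drawer is open, m: 0 fully home, starts 0.100 to 0.118 open (towards the robot), stop at 0.125. It slides along the chest's x axis with about 1 N of friction; over the last 14 mm it rides over a spring catch (about 3 N more) that pushes it back out until half way and then helps it in to its stop at 0. Elsewhere it stays where it is left.
- drawer_front (a point): Middle of the outer face of the drawer's green front board, 34 mm above the table, moves with the drawer; axes as chest. Board 240 mm wide, 12 thick, from 7 to 57 mm above the table. A flat brass disc (28 mm, 2 thick) marks it; no handle: push on the board. With the drawer home it is flush with the chest's front.
- drawer_floor (a point): Point on the drawer's floor (12 mm above the table), 100 mm behind the front's outer face, moves with the drawer; axes as chest. Inside it reaches x -88 to +83, y -113 to +113 mm; walls 40 mm above the floor; open at the top where it stands out of the chest, the rest is under the deck (underside 60 mm above the table). Wagons go on this floor, not stacked.
- upper_tray: Loose blue tray with dolls' plates fixed in it, 150 (x) by 240 mm (y), 0.4 to 0.6 kg, walls to z 40. Origin: centre of its floor's underside, 14 mm up when on the table. Feet: see lug. A wooden carrying bar runs along y over its middle, end to end: 18 mm wide (x), z 76 to 98 mm, with a 30 mm wide cap at z 98 to 106, free below. Grip its middle, closing along x.
- lug (a point): Lower end of one of the upper tray's four round wooden feet, at its x +58, y +103, z -14 mm. The others are at the other corners (x +-58, y +-103). Each is 12 mm in diameter and 14 long, tapered over the lower half to 6 mm.
- drum1: Red toy drum with brass hoops and a white head, a cylinder 44 mm in diameter (hoops 45) and 38 tall, about 45 g, standing on its end. Origin at the centre of its underside, z up. Belongs in the lower tray. May be absent.
- drum2: Red toy drum with brass hoops and a white head, a cylinder 44 mm in diameter (hoops 45) and 38 tall, about 45 g, standing on its end. Origin at the centre of its underside, z up. Belongs in the lower tray. May be absent.
- drum3: Red toy drum with brass hoops and a white head, a cylinder 44 mm in diameter (hoops 45) and 38 tall, about 45 g, standing on its end. Origin at the centre of its underside, z up. Belongs in the lower tray. May be absent.
- wagon1: Toy train wagon, yellow body on a pale chassis with black wheels (they do not turn), 50 mm long in x, 28 wide in y, 34 tall, about 40 g. Origin at the centre of its underside. Belongs in the drawer. May be absent.
- wagon2: Toy train wagon, green body on a pale chassis with black wheels (they do not turn), 50 mm long in x, 28 wide in y, 34 tall, about 40 g. Origin at the centre of its underside. Belongs in the drawer. May be absent.
- wagon3: Toy train wagon, orange body on a pale chassis with black wheels (they do not turn), 50 mm long in x, 28 wide in y, 34 tall, about 40 g. Origin at the centre of its underside. Belongs in the drawer. May be absent.
- chair: Dolls' dark wooden chair, seat 50 x 50 mm, back 104 tall; origin under the seat. Leave it alone.
- teacup: White cup, 60 mm across, 45 tall, origin under its centre. Leave it alone.
- skittle: Pale wooden skittle, 42 mm in diameter, 82 tall, origin under its centre. Leave it alone.

How it is judged:
By the outcome, as a careful person would: the job done as asked, in the order asked, and still so for the second after the job is handed in, with the robot touching nothing.
Of drum1, drum2, drum3 only 2 to 3 are there at a start; the rules pass over those that are not, and their reading is None.
Of wagon1, wagon2, wagon3 only 2 to 3 are there at a start; the rules pass over those that are not, and their reading is None.
At some moment in a run one of drum1, drum2, drum3, wagon1, wagon2, wagon3 may be knocked a few centimetres aside while the robot is not near it.
Once in a run the grip may slacken for a moment while it holds something.
It also fails if it takes over 210 s, if anything falls off the work surface, if the arm or the gripper's body presses on something with over 40 N, if the wrist force passes 120 N, or if a joint passes its speed limit or range.

## Working session

There is one attempt and no reset: what is moved stays moved. The work goes in short steps, Python scripts to look and compute and a shell command to move; the robot and the scene stay as the last step left them, time stands still between calls to the robot, and variables do not carry over. Pictures are saved under pics/ and viewed, at most 14 in all, crops included, and the job is handed in when it is done.

```bash
ls; mkdir -p pics; cat > h.py <<'E'
import numpy as np, cv2
from plant import r, optics
from scipy.spatial.transform import Rotation as R
def snap(n,f=None):
    p,d=optics.snapshot(n)
    if f: cv2.imwrite('pics/'+f,p)
    return p,d
def world(n,d,uv=None):
    c=optics.calibration(n); h,w=d.shape
    f=h/2/np.tan(np.radians(c['vfov'])/2)
    K=np.array([[f,0,c['cx']],[0,f,c['cy']],[0,0,1.]])
    v,u=np.mgrid[:h,:w]; pts=np.stack([u,v],-1).reshape(-1,1,2).astype(float)
    s=cv2.undistortPoints(pts,K,np.array([c['k1'],0,0,0.])).reshape(h,w,2)
    P=np.stack([s[...,0]*d,-s[...,1]*d,-d],-1)
    M=np.array(c['cam_to_world']); return P@M[:3,:3].T+M[:3,3]
E
python3 - <<'E'
from h import *
for n in('scene','top'):
    p,d=snap(n,n+'0.png'); np.save(n+'.npy',d); c=optics.calibration(n); print(c, (d>0).mean())
s=r.get_state(); print(s, r.grip_point_offset)
E
```

```text
pics
{'vfov': 49.80237739218192, 'cx': 315.8017046547421, 'cy': 241.07572613384596, 'k1': 0.03386334327154774, 'cam_to_world': array([[-0.75658995, -0.54360182,  0.36341259,  0.88926483],
       [ 0.65388112, -0.62613787,  0.42472443,  0.39371959],
       [-0.00333459,  0.55897087,  0.82918059,  0.89557751],
       [ 0.        ,  0.        ,  0.        ,  1.        ]])} 0.9959635416666667
{'vfov': 51.145123217212365, 'cx': 318.80737629279616, 'cy': 240.22710226362628, 'k1': 0.00018598474190218377, 'cam_to_world': array([[ 0.01295114,  0.98136079, -0.1917375 ,  0.32291036],
       [-0.99984555,  0.01498813,  0.00917728,  0.00345586],
       [ 0.01188001,  0.19158903,  0.98140334,  1.12414991],
       [ 0.        ,  0.        ,  0.        ,  1.        ]])} 0.9960221354166666
{'clock': 0.1, 'q': array([-1.16517963,  0.6898821 , -0.19451544,  1.56622871,  0.15730712,
        0.90250628, -0.21507406]), 'qd': array([-0.0008684 , -0.00249491,  0.00150838, -0.00308566, -0.00258351,
        0.0011159 , -0.00172792]), 'joint_torque': array([-1.93793225e-03, -5.28509331e+01, -1.27127264e+00, -1.53838974e+01,
       -5.25904144e-02,  1.97735229e-03,  2.60230996e-05]), 'tool_pos': array([0.22690829, 0.58175055, 0.23800438]), 'eef_rot': array([ 1.84789273e-01,  9.82777827e-01, -8.12062488e-04, -8.65142250e-05]), 'contact_force': array([-0.46259296, -0.7761364 , -0.46854622]), 'moment': array([ 0.00788363,  0.04583444, -0.03410144]), 'finger_force': 0.0, 'opening': 1.0007059708244797} 0.0187
```

View pics/top0.png

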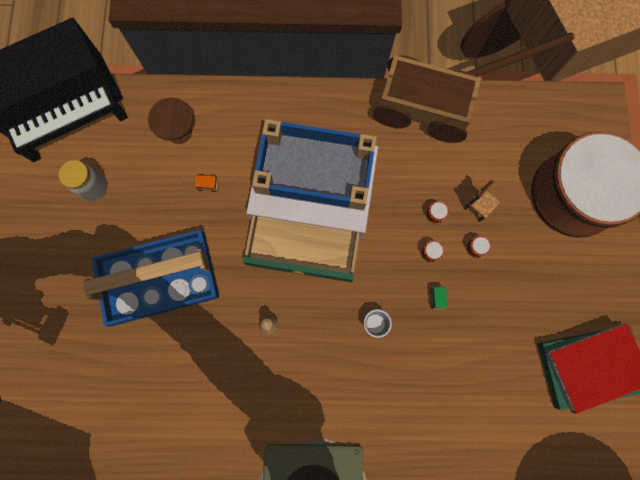

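View pics/scene0.png

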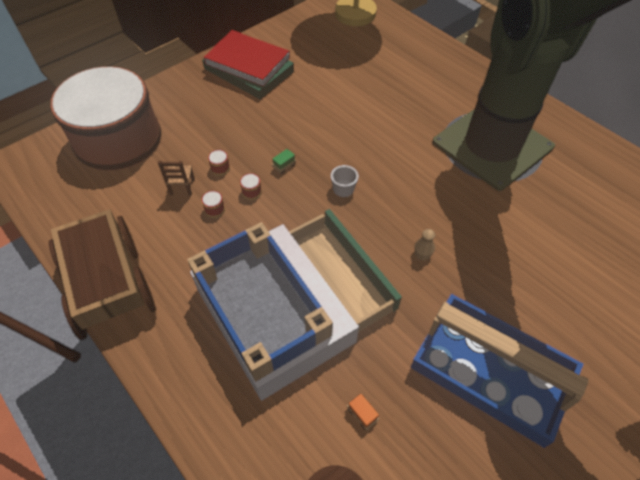

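The top view shows the tray on the chest (315,165), the open drawer (300,245), and the upper tray at left (155,277). There are 3 drums at (438,211), (433,251) and (480,245), a green wagon at (440,297) and an orange one at (205,182). The skittle is at (267,325), the cup at (377,322) and the chair at (485,203). There is no yellow wagon.

```bash
cat >> h.py <<'E'
def rect(P,label=''):
    c,(a,b),t=cv2.minAreaRect(P[:,:2].astype(np.float32)*1000)
    if a<b: a,b,t=b,a,t+90
    t=(t+90)%180-90   # direction of the long side
    print(label,'c',np.round(c,1),'size',round(a,1),round(b,1),'long deg',round(t,1),'z',np.round(np.percentile(P[:,2],[5,50,95])*1000,1),len(P))
    return np.array(c)/1000,t
def hsvmask(p,lo,hi): return cv2.inRange(cv2.cvtColor(p,cv2.COLOR_BGR2HSV),np.array(lo),np.array(hi))>0
def big(m,k=1):
    n,l,s,c=cv2.connectedComponentsWithStats(m.astype(np.uint8)); o=np.argsort(-s[1:,4])+1
    return [l==i for i in o[:k]]
def survey(n):
    p,d=snap(n); W=world(n,d); Z=W[...,2]; X,Y=W[...,0],W[...,1]
    roi=(X>.25)&(X<.9)&(abs(Y)<.6)
    m=roi&hsvmask(p,(105,120,30),(125,255,255))
    for z,nm in((.122,'lower'),(.054,'upper')):
        q=big(m&(abs(Z-z)<.006),2)
        if q: rect(np.concatenate([W[k] for k in q[:1]]),n+' '+nm+' rim')
    for nm,lo,hi,zz in(('green',(50,140,40),(75,255,255),.034),('orange',(5,220,150),(14,255,255),.034)):
        for q in big(roi&hsvmask(p,lo,hi)&(abs(Z-zz)<.007)): rect(W[q],n+' '+nm)
    q=roi&(abs(Z-.038)<.006)&(p.min(-1)>110)&hsvmask(p,(0,0,110),(179,70,255))
    for k in big(q,4): rect(W[k],n+' white38')
    for k in big(roi&(Z>.112)&(Z<.128)&hsvmask(p,(8,60,60),(22,255,255)),5): rect(W[k],n+' bar/blocks')
    for k in big(roi&(abs(Z-.068)<.005)&hsvmask(p,(0,0,110),(179,70,255))): rect(W[k],n+' deck')
    for k in big(roi&(abs(Z-.057)<.004)&hsvmask(p,(50,60,10),(85,255,160))): rect(W[k],n+' front')
    return p,d,W
E
python3 - <<'E'
from h import *
for n in('top','scene'): survey(n)
E
```

```text
top lower rim c [617.8  15.8] size 168.8 9.7 long deg 81.4 z [117.6 122.1 125. ] 374
top upper rim c [401.1 333.7] size 239.9 55.1 long deg -74.3 z [49.9 53.5 57. ] 542
top green c [ 414.6 -271.2] size 43.9 27.7 long deg 2.6 z [31.2 34.7 38.1] 253
top orange c [668.  253.5] size 44.5 26.3 long deg 85.7 z [30.8 34.  37.8] 212
top white38 c [ 517.1 -260.2] size 35.6 35.6 long deg -54.6 z [36.3 39.4 42.1] 221
top white38 c [ 529.2 -364.8] size 36.7 35.6 long deg -31.9 z [36.1 39.4 42.7] 212
top white38 c [ 606.7 -273.3] size 36.0 34.1 long deg -2.9 z [35.9 39.5 42.8] 206
top white38 c [ 336.9 -115.5] size 20.9 4.9 long deg 48.3 z [33.5 42.  43.8] 12
top bar/blocks c [447.1 346.8] size 240.0 39.3 long deg -74.5 z [116.5 119.9 122.9] 1790
top bar/blocks c [646.  115.9] size 34.9 34.0 long deg -8.5 z [115.3 121.9 125.3] 231
top bar/blocks c [615.7 -87.5] size 35.1 33.7 long deg -7.5 z [113.5 122.5 125.4] 226
top bar/blocks c [760.7  98.8] size 36.8 34.2 long deg -9.2 z [115.  121.9 125.7] 213
top bar/blocks c [ 730.4 -104.5] size 35.9 33.7 long deg -8.7 z [114.4 122.3 125.7] 212
top deck c
[... 563 characters left out ...]
.5 42.1] 185
scene white38 c [ 362.7 -156.9] size 23.3 7.2 long deg 11.6 z [36.8 43.  43.8] 20
scene bar/blocks c [448.  347.9] size 238.3 40.5 long deg -75.0 z [116.8 120.  122.3] 2864
scene bar/blocks c [ 665.8 -542.7] size 203.6 98.4 long deg -4.1 z [112.9 122.9 127.5] 568
scene bar/blocks c [763.1 100.1] size 35.4 33.9 long deg 81.6 z [114.  121.8 124.2] 413
scene bar/blocks c [648.5 115.7] size 38.6 34.3 long deg 82.3 z [113.8 121.7 124. ] 365
scene bar/blocks c [ 731.7 -103.2] size 36.5 36.3 long deg -8.5 z [114.4 121.3 124.2] 309
scene deck c [697.4   1.2] size 191.6 108.2 long deg 81.6 z [66.4 68.8 71.2] 5246
scene front c [457.9 -55.7] size 6.8 1.5 long deg 84.2 z [56.2 56.6 57. ] 4
```

```bash
cat >> h.py <<'E'
def go(x,y,z,phi=None):
    """total turn (units, about tool z), then shift (units of 25 mm) in tool axes after that turn"""
    s=r.get_state(); M=R.from_quat(s['eef_rot']).as_matrix(); p=np.array(s['tool_pos'])
    ph=np.degrees(np.arctan2(M[1,1],M[0,1])); t=0
    if phi is not None: t=((ph-phi)+90)%180-90
    ph2=np.radians(ph-t); Y=np.array([np.cos(ph2),np.sin(ph2),0]); X=np.array([-Y[1],Y[0],0])
    d=np.array([x,y,z])-p
    print('clk %.1f pos'%s['clock'],np.round(p*1000,1),'phi %.1f tilt %.2f'%(ph,np.degrees(np.arccos(-M[2,2]))),'turn deg %.1f = %.3fu'%(t,t/180),'(alt %.3fu)'%((t-180*np.sign(t))/180),
      'shift u',np.round([d@X/.025,d@Y/.025,-d[2]/.025],2),'open %.2f ff %.1f F'%(s['opening'],s['finger_force']),np.round(s['contact_force'],1),'q7 %.2f'%s['q'][6])
E
python3 - <<'E'
from h import *
for n in('top','scene'):
    p,d=snap(n); W=world(n,d); m=(W[...,2]>.114)&(W[...,2]<.127)&(np.hypot(W[...,0]-.447,W[...,1]-.347)<.09)
    m=big(m)[0]; Q=W[m]; print(n,'z',Q[:,2].mean()); a=np.radians(-74.6)
    e=np.array([np.cos(a),np.sin(a)]); f=np.array([-e[1],e[0]]); q=Q[:,:2]-[.447,.347]; u=q@e; v=q@f
    for k in range(-80,81,40): s=abs(u*1000-k)<10; print(k,np.round(np.percentile(v[s]*1000,[2,50,98]),1))
go(.6687,.2535,.1,-4.3)
E
```

```text
top z 0.1197884874954432
-80 [-14.9  -0.2  14. ]
-40 [-14.6  -0.6  13.7]
0 [-14.7  -0.2  14.5]
40 [-14.4  -0.5  15. ]
80 [-13.9  -0.   14.1]
scene z 0.11988189376309726
-80 [-11.6   3.5  16.7]
-40 [-12.5   4.1  17.5]
0 [-11.6   3.8  17. ]
40 [-11.2   4.6  17.6]
80 [-10.9   4.3  17.8]
clk 0.3 pos [227.  582.1 238.4] phi 68.7 tilt 0.03 turn deg 73.0 = 0.406u (alt -0.594u) shift u [-11.78  18.6    5.54] open 1.00 ff 0.0 F [ 0.2 -0.   0.6] q7 -0.22
```

```bash
cat > s.py <<'E'
import sys
from h import *
a=[float(v) for v in sys.argv[1:]]; go(*a)
E
P="python3 -m pendant"
$P '[[0,0,0,0,0,0.037],[0,0,0,0,0,0.037],[0,0,0,0,0,0.037],[0,0,0,0,0,0.037],[0,0,0,0,0,0.037]]' 0.2 30
$P '[[0,0,0,0,0,0.037],[0,0,0,0,0,0.037],[0,0,0,0,0,0.037],[0,0,0,0,0,0.037],[0,0,0,0,0,0.037]]' >/dev/null
$P '[[0,0,0,0,0,0.037],[-0.6,0.95,0,0,0,0],[-0.6,0.95,0,0,0,0],[-0.6,0.95,0,0,0,0],[-0.6,0.95,0,0,0,0]]' >/dev/null
$P '[[-0.6,0.95,0,0,0,0],[-0.6,0.95,0,0,0,0],[-0.6,0.95,0,0,0,0],[-0.6,0.95,0,0,0,0],[-0.6,0.95,0,0,0,0]]' >/dev/null
$P '[[-0.6,0.95,0,0,0,0],[-0.6,0.95,0,0,0,0],[-0.6,0.95,0,0,0,0],[-0.6,0.95,0,0,0,0],[-0.6,0.95,0,0,0,0]]' >/dev/null
$P '[[-0.6,0.95,0.5,0,0,0],[-0.6,0.95,0.5,0,0,0],[-0.6,0.95,0.5,0,0,0],[0,0,0,0,0,0],[0,0,0,0,0,0]]'
python3 s.py .6687 .2535 .1 -4.3
```

```text
clock: 0.72
tool_pos: [0.227, 0.5823, 0.2387]
eef_rot: [0.461, 0.887, -0.0, -0.0]
contact_force: [-1.0, 0.5, -0.3]
opening: 0.648
finger_force: 0.0
clock: 2.8
tool_pos: [0.6101, 0.2936, 0.2001]
eef_rot: [0.736, 0.677, -0.001, 0.0]
contact_force: [-0.2, 0.7, 0.1]
opening: 0.599
finger_force: 0.0
clk 2.8 pos [610.1 293.6 200.1] phi -4.8 tilt 0.12 turn deg -0.5 = -0.003u (alt 0.997u) shift u [-1.42  2.46  4.  ] open 0.60 ff 0.0 F [-0.2  0.7  0.1] q7 -0.51
```

```bash
P="python3 -m pendant"
$P '[[-0.47,0.82,0,0,0,-0.003],[-0.47,0.82,0,0,0,0],[-0.48,0.82,0.6,0,0,0],[0,0,1,0,0,0],[0,0,1,0,0,0]]' >/dev/null
$P '[[0,0,1,0,0,0],[0,0,1,0,0,0],[0,0,0.8,0,0,0],[0,0,0,0,0,0],[0,0,0,0,0,0]]'
python3 - <<'E'
from h import *
go(.6687,.2535,.008,-4.3)
p,d=snap('scene'); cv2.imwrite('pics/c1.png',cv2.resize(p[330:480,260:460],None,fx=3,fy=3))
E
```

```text
clock: 3.63
tool_pos: [0.6666, 0.2577, 0.0659]
eef_rot: [0.731, 0.683, -0.001, -0.001]
contact_force: [-0.2, 0.6, 0.0]
opening: 0.595
finger_force: 0.0
clk 3.6 pos [666.6 257.7  65.9] phi -3.9 tilt 0.12 turn deg 0.4 = 0.002u (alt -0.998u) shift u [-0.16  0.09  2.32] open 0.60 ff 0.0 F [-0.2  0.6  0. ] q7 -0.42
```

View pics/c1.png

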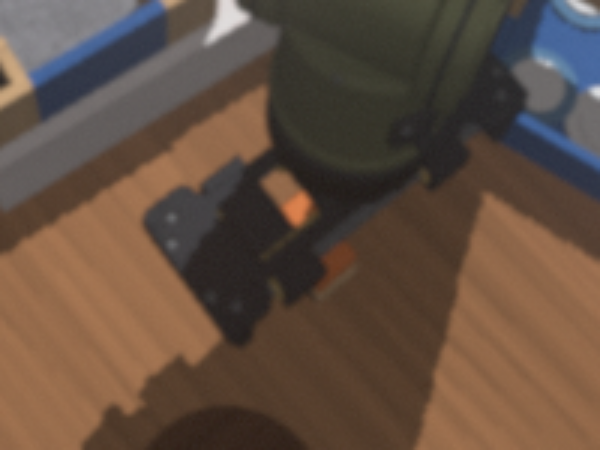

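The fingers straddle the orange wagon, so I'll descend, grip and lift.

```bash
P="python3 -m pendant"
$P '[[-0.16,0.09,0.3,0,0,0.002],[0,0,0.7,0,0,0],[0,0,0.7,0,0,0],[0,0,0.6,0,0,0],[0,0,0,0,0,0]]' >/dev/null
python3 s.py .6687 .2535 .008 -4.3
$P '[[0,0,0,0,0,0],[0,0,0,0,0,0],[0,0,0,0,0,0],[0,0,0,0,0,0],[0,0,0,0,0,0]]' -1 30
$P '[[0,0,-1,0,0,0],[0,0,-1,0,0,0],[0,0,-1,0,0,0],[0,0,-1,0,0,0],[0,0,0,0,0,0]]'
python3 - <<'E'
from h import *
a=np.radians(-8.5); X=np.array([np.cos(a),np.sin(a)]); Y=np.array([-X[1],X[0]])
f=np.array([.4645,.0387])
for y in(55,-55): print(y, f+X*.055+Y*y/1000)
go(*(f+X*.055+Y*.055),.12,81.5)
E
```

```text
clk 4.1 pos [668.2 251.3   6.3] phi -4.4 tilt 0.23 turn deg -0.1 = -0.000u (alt 1.000u) shift u [ 0.09  0.01 -0.07] open 0.60 ff 0.0 F [ 0.1  0.2 -1.1] q7 -0.42
clock: 4.52
tool_pos: [0.6707, 0.2524, 0.01]
eef_rot: [0.734, 0.68, 0.001, 0.0]
contact_force: [-0.8, 0.4, 4.4]
opening: 0.315
finger_force: 30.0
clock: 4.93
tool_pos: [0.6737, 0.2531, 0.115]
eef_rot: [0.734, 0.679, 0.005, 0.002]
contact_force: [1.1, 0.8, 0.7]
opening: 0.313
finger_force: 30.0
55 [0.52702539 0.08496635]
-55 [ 0.51076635 -0.02382539]
clk 4.9 pos [673.7 253.1 115. ] phi -4.4 tilt 0.61 turn deg -85.9 = -0.477u (alt 0.523u) shift u [ 4.81 -7.52 -0.2 ] open 0.31 ff 30.0 F [1.1 0.8 0.7] q7 -0.42
```

```bash
P="python3 -m pendant"
$P '[[0,0,-0.6,0,0,-0.0367],[0,0,-0.6,0,0,-0.0367],[0,0,-0.6,0,0,-0.0367],[0,0,0,0,0,-0.0367],[0,0,0,0,0,-0.0367]]' >/dev/null
$P '[[0,0,0,0,0,-0.0367],[0,0,0,0,0,-0.0367],[0,0,0,0,0,-0.0367],[0,0,0,0,0,-0.0367],[0,0,0,0,0,-0.0367]]' >/dev/null
$P '[[0,0,0,0,0,-0.0367],[0,0,0,0,0,-0.0367],[0,0,0,0,0,-0.0367],[0.6,-0.94,0,0,0,0],[0.6,-0.94,0,0,0,0]]' >/dev/null
$P '[[0.6,-0.94,0,0,0,0],[0.6,-0.94,0,0,0,0],[0.6,-0.94,0,0,0,0],[0.6,-0.94,0,0,0,0],[0.6,-0.94,0,0,0,0]]' >/dev/null
$P '[[0.6,-0.94,0,0,0,0],[0,0,0,0,0,0],[0,0,0,0,0,0]]'
python3 s.py .527 .085 .021 81.5
```

```text
clock: 6.85
tool_pos: [0.5226, 0.0821, 0.1536]
eef_rot: [0.075, 0.997, -0.001, -0.0]
contact_force: [0.1, 0.1, -1.0]
opening: 0.316
finger_force: 30.0
clk 6.8 pos [522.6  82.1 153.6] phi 81.4 tilt 0.09 turn deg -0.1 = -0.001u (alt 0.999u) shift u [-0.16  0.14  5.31] open 0.32 ff 30.0 F [ 0.1  0.1 -1. ] q7 0.81
```

```bash
P="python3 -m pendant"
$P '[[-0.16,0.14,0,0,0,0],[0,0,1,0,0,0],[0,0,1,0,0,0],[0,0,1,0,0,0],[0,0,1,0,0,0]]' >/dev/null
$P '[[0,0,0.7,0,0,0],[0,0,0.4,0,0,0],[0,0,0,0,0,0],[0,0,0,0,0,0]]'
python3 s.py .527 .085 .021 81.5
```

```text
clock: 7.6
tool_pos: [0.5286, 0.0877, 0.0261]
eef_rot: [0.074, 0.997, 0.0, 0.0]
contact_force: [0.0, 0.2, -0.4]
opening: 0.319
finger_force: 30.0
clk 7.6 pos [528.6  87.7  26.1] phi 81.6 tilt 0.05 turn deg 0.1 = 0.000u (alt -1.000u) shift u [ 0.05 -0.12  0.2 ] open 0.32 ff 30.0 F [ 0.   0.2 -0.4] q7 0.72
```

```bash
P="python3 -m pendant"
$P '[[0,0,0.15,0,0,0],[0,0,0,0,0,0],[0,0,0,0,0,0]]'
$P '[[0,0,0,0,0,0],[0,0,0,0,0,0],[0,0,0,0,0,0]]' 0.05 30 >/dev/null
$P '[[0,0,-0.5,0,0,0],[0,0,-1,0,0,0],[0,0,-1,0,0,0],[0,0,-1,0,0,-0.03],[0,0,-1,0,0,-0.031]]'
python3 - <<'E'
from h import *
survey('top'); survey('scene'); go(.4153,-.271,.1,92.6)
E
```

```text
clock: 7.85
tool_pos: [0.5285, 0.0868, 0.0232]
eef_rot: [0.074, 0.997, 0.0, 0.001]
contact_force: [0.2, -0.0, -0.1]
opening: 0.312
finger_force: 30.0
clock: 8.52
tool_pos: [0.5277, 0.0865, 0.1363]
eef_rot: [-0.024, 1.0, -0.0, 0.0]
contact_force: [-0.4, 0.0, -0.0]
opening: 0.526
finger_force: 0.0
top lower rim c [757.8  -5.1] size 168.8 10.1 long deg 81.4 z [116.7 121.9 125.6] 371
top upper rim c [401.3 333.4] size 239.3 55.5 long deg -74.1 z [49.9 53.9 57.1] 548
top green c [ 414.4 -270.6] size 43.7 27.8 long deg 1.8 z [31.5 34.7 38.3] 255
top white38 c [ 517.2 -259.9] size 35.9 35.4 long deg -41.0 z [36.4 39.6 42.3] 219
top white38 c [ 529.3 -364.3] size 36.2 35.2 long deg -63.1 z [36.2 39.4 42.9] 218
top white38 c [ 607.3 -273.6] size 36.7 35.1 long deg -3.5 z [35.7 39.6 42.4] 208
top bar/blocks c [447.8 347.2] size 240.7 36.4 long deg -73.6 z [116.5 119.9 123. ] 1776
top bar/blocks c [760.9  98.6] size 36.8 34.8 long deg -8.1 z [115.5 121.8 125.4] 218
top bar/blocks c [ 730.  -104.4] size 35.5 34.1 long deg -7.6 z [114.3 122.2 125.1] 211
top bar/blocks c [ 564.9 -572.2] size 53.6 
[... 863 characters left out ...]
.7 120.  122.3] 2883
scene bar/blocks c [ 665.7 -543.3] size 202.9 97.9 long deg -4.0 z [113.3 123.6 127.3] 513
scene bar/blocks c [763.1 100.2] size 35.9 33.9 long deg 81.6 z [114.2 121.7 124.2] 415
scene bar/blocks c [649.  117.6] size 34.7 34.2 long deg 82.9 z [114.  121.7 124.3] 355
scene bar/blocks c [ 732.7 -103.5] size 36.6 34.9 long deg 79.9 z [114.6 121.4 124.1] 308
scene deck c [697.2   0.8] size 191.2 109.3 long deg 82.1 z [66.3 68.8 71.2] 4748
scene front c [488.  148.1] size 17.1 9.7 long deg 85.1 z [54.2 56.3 59. ] 40
clk 8.6 pos [530.2  87.1 138.5] phi 92.5 tilt 0.40 turn deg -0.1 = -0.000u (alt 1.000u) shift u [  5.24 -14.1    1.54] open 0.52 ff 0.0 F [ 0.5  0.2 -0.1] q7 0.92
```

```bash
P="python3 -m pendant"
for i in 1 2; do $P '[[0.35,-0.94,0,0,0,0],[0.35,-0.94,0,0,0,0],[0.35,-0.94,0,0,0,0],[0.35,-0.94,0,0,0,0],[0.35,-0.94,0,0,0,0]]' 0.2 >/dev/null; done
$P '[[0.35,-0.94,0.4,0,0,0],[0.35,-0.94,0.4,0,0,0],[0.35,-0.94,0.4,0,0,0],[0.35,-0.94,0.4,0,0,0],[0.35,-0.94,0.4,0,0,0]]' >/dev/null
$P '[[0,0,0.2,0,0,0],[0,0,0.2,0,0,0],[0,0,0,0,0,0],[0,0,0,0,0,0]]'
python3 s.py .4153 -.271 .008 92.4
```

```text
clock: 10.2
tool_pos: [0.4126, -0.2696, 0.0748]
eef_rot: [-0.023, 1.0, 0.001, 0.0]
contact_force: [0.4, -0.2, -0.3]
opening: 0.598
finger_force: 0.0
clk 10.2 pos [ 412.6 -269.6   74.8] phi 92.6 tilt 0.08 turn deg 0.2 = 0.001u (alt -0.999u) shift u [-0.11 -0.06  2.67] open 0.60 ff 0.0 F [ 0.4 -0.2 -0.3] q7 1.41
```

```bash
P="python3 -m pendant"
$P '[[-0.11,-0.06,0.8,0,0,0],[0,0,0.8,0,0,0],[0,0,0.7,0,0,0],[0,0,0.3,0,0,0],[0,0,0,0,0,0]]' >/dev/null
python3 s.py .4153 -.271 .008 92.4
$P '[[0,0,0,0,0,0],[0,0,0,0,0,0],[0,0,0,0,0,0],[0,0,0,0,0,0],[0,0,0,0,0,0]]' -1 30
$P '[[0,0,-1,0,0,0],[0,0,-1,0,0,0],[0,0,-1,0,0,0],[0,0,-1,0,0,0],[0,0,-1,0,0,0]]'
$P '[[0,0,0,0,0,0.031],[0,0,0,0,0,0.03],[0,0,0,0,0,0]]'
python3 s.py .511 -.0238 .021 81.5
```

```text
clk 10.6 pos [ 415.  -270.9    9. ] phi 92.6 tilt 0.12 turn deg 0.2 = 0.001u (alt -0.999u) shift u [-0.01 -0.    0.04] open 0.60 ff 0.0 F [0.3 0.1 0.2] q7 1.34
clock: 11.03
tool_pos: [0.4153, -0.2728, 0.0107]
eef_rot: [-0.021, 1.0, -0.0, 0.001]
contact_force: [-0.2, 0.0, 5.6]
opening: 0.315
finger_force: 30.0
clock: 11.45
tool_pos: [0.4143, -0.2727, 0.1364]
eef_rot: [-0.021, 1.0, 0.0, -0.0]
contact_force: [0.6, -0.6, -1.4]
opening: 0.313
finger_force: 30.0
clock: 11.7
tool_pos: [0.4148, -0.2729, 0.1358]
eef_rot: [0.076, 0.997, -0.0, 0.001]
contact_force: [-0.4, 0.2, -0.4]
opening: 0.314
finger_force: 30.0
clk 11.7 pos [ 414.8 -272.9  135.8] phi 81.3 tilt 0.08 turn deg -0.2 = -0.001u (alt 0.999u) shift u [-2.33 10.42  4.59] open 0.31 ff 30.0 F [-0.4  0.2 -0.4] q7 1.35
```

```bash
P="python3 -m pendant"
for i in 1 2; do $P '[[-0.23,1,0,0,0,0],[-0.23,1,0,0,0,0],[-0.23,1,0,0,0,0],[-0.23,1,0,0,0,0],[-0.23,1,0,0,0,0]]' >/dev/null; done
$P '[[-0.03,0.42,0,0,0,0],[0,0,0,0,0,0],[0,0,0,0,0,0]]'
python3 s.py .511 -.0238 .023 81.5
```

```text
clock: 12.78
tool_pos: [0.5101, -0.0244, 0.1347]
eef_rot: [0.073, 0.997, -0.001, -0.001]
contact_force: [-0.5, -0.4, -1.1]
opening: 0.313
finger_force: 30.0
clk 12.8 pos [510.1 -24.4 134.7] phi 81.6 tilt 0.11 turn deg 0.1 = 0.000u (alt -1.000u) shift u [-0.03  0.03  4.47] open 0.31 ff 30.0 F [-0.5 -0.4 -1.1] q7 0.92
```

```bash
P="python3 -m pendant"
$P '[[0,0,1,0,0,0],[0,0,1,0,0,0],[0,0,1,0,0,0],[0,0,0.9,0,0,0],[0,0,0.57,0,0,0]]' >/dev/null
$P '[[0,0,0,0,0,0],[0,0,0,0,0,0],[0,0,0,0,0,0]]'
$P '[[0,0,0,0,0,0],[0,0,0,0,0,0],[0,0,0,0,0,0]]' 0.05 >/dev/null
$P '[[0,0,-0.5,0,0,0],[0,0,-1,0,0,0],[0,0,-1,0,0,0],[0,0,-1,0,0,0],[0,0,-1,0,0,0]]'
python3 s.py .420 .0453 .025 81.5
```

```text
clock: 13.45
tool_pos: [0.5102, -0.0257, 0.0232]
eef_rot: [0.075, 0.997, -0.001, -0.001]
contact_force: [0.0, 0.6, -0.7]
opening: 0.315
finger_force: 30.0
clock: 14.12
tool_pos: [0.5106, -0.0237, 0.137]
eef_rot: [0.074, 0.997, -0.0, -0.0]
contact_force: [0.3, -0.5, 0.6]
opening: 0.523
finger_force: 0.0
clk 14.1 pos [510.6 -23.7 137. ] phi 81.5 tilt 0.01 turn deg 0.0 = 0.000u (alt -1.000u) shift u [3.99 2.19 4.48] open 0.52 ff 0.0 F [ 0.3 -0.5  0.6] q7 0.92
```

```bash
P="python3 -m pendant"
$P '[[1,0.55,0,0,0,0],[1,0.55,0,0,0,0],[1,0.55,0,0,0,0],[1,0.54,0,0,0,0],[0,0,0,0,0,0]]' -1 30 >/dev/null
python3 - <<'E'
from h import *
p,d=snap('scene'); cv2.imwrite('pics/c2.png',cv2.resize(p[140:420,160:460],None,fx=2,fy=2))
p,d,W=survey('top')
E
```

```text
top lower rim c [758.2  -5.4] size 168.5 10.8 long deg 81.1 z [117.2 122.1 125.3] 369
top upper rim c [401.3 333.3] size 239.5 55.6 long deg -74.3 z [49.8 53.9 57.1] 549
top green c [ 339.4 -592.3] size 0.0 0.0 long deg 0.0 z [30.3 30.3 30.3] 1
top white38 c [ 517.2 -259.9] size 36.1 35.4 long deg -47.0 z [35.8 39.3 42.2] 224
top white38 c [ 529.2 -364.1] size 36.2 35.2 long deg -63.3 z [36.1 39.5 42.1] 214
top white38 c [ 607.  -273.5] size 36.1 35.5 long deg 1.6 z [35.9 39.5 42.7] 209
top white38 c [428.5 262.8] size 0.0 0.0 long deg 0.0 z [33.1 33.1 33.1] 1
top bar/blocks c [447.8 347.2] size 240.0 39.9 long deg -74.5 z [116.3 119.8 122.7] 1783
top bar/blocks c [615.8 -87.4] size 35.5 33.8 long deg -8.9 z [115.5 122.3 125.1] 222
top bar/blocks c [646.  116.1] size 34.8 34.7 long deg -8.5 z [115.8 122.  124.7] 221
top bar/blocks c [760.7  98.7] size 35.1 34.6 long deg -8.2 z [115.3 122.  125.1] 216
top bar/blocks c [ 730.4 -104.5] size 34.7 33.8 long deg -8.4 z [114.6 122.5 125.2] 213
top deck c [700.9  10.5] size 209.8 113.7 long deg 81.8 z [66.1 69.3 72.2] 3601
top front c [877.6 474.6] size 0.0 0.0 long deg 0.0 z [56.2 56.2 56.2] 1
```

View pics/c2.png

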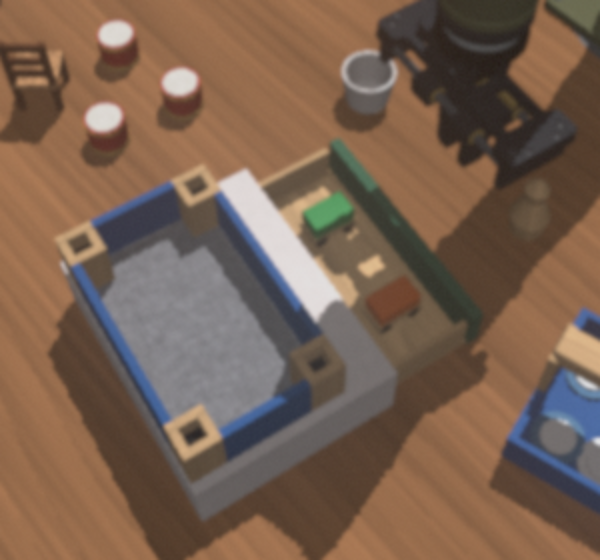

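Both wagons stand upright in the drawer: green at (328,212) and orange at (393,300) in the crop. I'll lower the shut fingers in front of the board.

```bash
P="python3 -m pendant"
$P '[[0,0,1,0,0,0],[0,0,1,0,0,0],[0,0,1,0,0,0],[0,0,1,0,0,0],[0,0,0.4,0,0,0]]' >/dev/null
$P '[[0,0,0,0,0,0],[-0.5,0,0,0,0,0],[-0.5,0,0,0,0,0],[0,0,0,0,0,0]]'
python3 s.py .420 .0453 .025 81.5
```

```text
clock: 15.38
tool_pos: [0.4497, 0.04, 0.0515]
eef_rot: [0.076, 0.997, -0.001, -0.002]
contact_force: [0.2, 0.7, 0.0]
opening: 0.007
finger_force: 0.0
clk 15.4 pos [449.7  40.   51.5] phi 81.3 tilt 0.24 turn deg -0.2 = -0.001u (alt 0.999u) shift u [1.21 0.03 1.06] open 0.01 ff 0.0 F [0.2 0.7 0. ] q7 0.22
```

```bash
P="python3 -m pendant"
$P '[[0,0,0.5,0,0,0],[0,0,0.5,0,0,0],[0,0,0,0,0,0]]' > /dev/null
python3 s.py .4545 .0402 .025 81.5
$P '[[-0.4,0,0,0,0,0],[-0.4,0,0,0,0,0],[-0.4,0,0,0,0,0],[-0.4,0,0,0,0,0],[-0.4,0,0,0,0,0]]'
$P '[[-0.4,0,0,0,0,0],[-0.4,0,0,0,0,0],[-0.4,0,0,0,0,0],[-0.4,0,0,0,0,0],[0,0,0,0,0,0]]'
python3 s.py .557 .0257 .025 81.5
```

```text
clk 15.6 pos [445.5  40.7  25.2] phi 81.5 tilt 0.57 turn deg 0.0 = 0.000u (alt -1.000u) shift u [-0.36  0.03  0.01] open 0.00 ff 0.0 F [ 0.1 -0.3  0.1] q7 0.13
clock: 16.05
tool_pos: [0.4946, 0.0332, 0.0265]
eef_rot: [0.074, 0.997, -0.002, -0.005]
contact_force: [-0.8, 1.1, -0.0]
opening: 0.003
finger_force: 0.7
clock: 16.47
tool_pos: [0.5364, 0.0269, 0.0262]
eef_rot: [0.075, 0.997, -0.002, -0.003]
contact_force: [-0.2, 0.1, -0.4]
opening: 0.001
finger_force: 0.0
clk 16.5 pos [536.4  26.9  26.2] phi 81.4 tilt 0.41 turn deg -0.1 = -0.001u (alt 0.999u) shift u [-0.82  0.07  0.05] open 0.00 ff 0.0 F [-0.2  0.1 -0.4] q7 0.42
```

```bash
P="python3 -m pendant"
$P '[[-0.4,0.05,0,0,0,0],[-0.3,0,0,0,0,0],[-0.2,0,0,0,0,0],[0,0,0,0,0,0]]'
$P '[[-0.2,0,0,0,0,0],[0,0,0,0,0,0]]'
$P '[[-0.2,0,0,0,0,0],[0,0,0,0,0,0]]'
python3 s.py .557 .0257 .025 81.5
```

```text
clock: 16.8
tool_pos: [0.5562, 0.0251, 0.0254]
eef_rot: [0.074, 0.997, -0.002, -0.005]
contact_force: [-3.4, -0.6, 2.5]
opening: 0.002
finger_force: 1.3
clock: 16.97
tool_pos: [0.556, 0.025, 0.0252]
eef_rot: [0.073, 0.997, -0.003, -0.009]
contact_force: [-14.9, 1.0, 10.4]
opening: 0.004
finger_force: 7.3
clock: 17.13
tool_pos: [0.5558, 0.0249, 0.0252]
eef_rot: [0.072, 0.997, -0.004, -0.013]
contact_force: [-25.6, 1.3, 21.5]
opening: 0.005
finger_force: 13.0
clk 17.1 pos [555.8  24.9  25.2] phi 81.7 tilt 1.61 turn deg 0.2 = 0.001u (alt -0.999u) shift u [-0.04  0.04  0.01] open 0.00 ff 13.0 F [-25.6   1.3  21.5] q7 0.51
```

```bash
P="python3 -m pendant"
$P '[[0.7,0,0,0,0,0],[0.7,0,-0.4,0,0,0],[0,0,-1,0,0,0],[0,0,-1,0,0,0],[0,0,-1,0,0,0]]' 0.5 30 >/dev/null
$P '[[0,0,-1,0,0,0],[0,0,-1,0,0,0],[0,0,0,0,0,0]]' >/dev/null
python3 - <<'E'
from h import *
for n in('top','scene'):
    p,d=snap(n); W=world(n,d); Z=W[...,2]; X,Y=W[...,0],W[...,1]
    m=(X>.5)&(X<.75)&(Y>-.45)&(Y<-.3)&(Z>.045)&(Z<.12)
    rect(W[big(m)[0]],'chair '+n)
    for k in big((X>.3)&(X<.8)&(Y>-.45)&(Y<-.2)&(abs(Z-.038)<.006)&(p.min(-1)>110)&hsvmask(p,(0,0,110),(179,70,255)),3): rect(W[k],n)
    for k in big((abs(X-.51)<.12)&(abs(Y-.03)<.15)&(Z>.03)&(Z<.064)): rect(W[k],'drawer?')
go(.5176,-.260,.1,-8.5)
E
```

```text
chair top c [ 624.9 -372.7] size 51.3 49.2 long deg -42.9 z [ 45.1  47.9 105.4] 285
drawer? c [606.9 103.3] size 0.0 0.0 long deg 0.0 z [62.9 62.9 62.9] 1
chair scene c [ 627.5 -371.8] size 51.3 50.2 long deg 48.3 z [ 45.7  76.4 104. ] 465
scene c [ 608.4 -273.3] size 39.9 36.1 long deg 54.7 z [36.  38.6 41.7] 216
scene c [ 517.8 -260.4] size 41.3 37.2 long deg 57.1 z [35.5 38.4 40.9] 204
scene c [ 530.3 -363.5] size 39.7 37.5 long deg 58.1 z [36.3 39.2 41.6] 183
drawer? c [609.2 150.1] size 41.5 2.4 long deg -9.1 z [32.1 47.5 62.5] 145
clk 17.9 pos [534.6  29.7 161.4] phi 81.5 tilt 0.33 turn deg -90.0 = -0.500u (alt 0.500u) shift u [11.56 -1.04  2.46] open 0.68 ff 0.0 F [-0.6 -0.6 -0.5] q7 0.62
```

```bash
P="python3 -m pendant"
for i in 1 2; do $P '[[0,0,0,0,0,0.0385],[0,0,0,0,0,0.0385],[0,0,0,0,0,0.0385],[0,0,0,0,0,0.0385],[0,0,0,0,0,0.0385]]' 0.45 30 >/dev/null; done
$P '[[0,0,0,0,0,0.0385],[0,0,0,0,0,0.0385],[0,0,0,0,0,0.0385],[-0.96,0.09,0,0,0,0],[-0.96,0.09,0,0,0,0]]' >/dev/null
for i in 1 2; do $P '[[-0.96,0.09,0,0,0,0],[-0.96,0.09,0,0,0,0],[-0.96,0.09,0,0,0,0],[-0.96,0.09,0,0,0,0],[-0.96,0.09,0,0,0,0]]' >/dev/null; done
$P '[[0,0,0.8,0,0,0],[0,0,0.8,0,0,0],[0,0,0.8,0,0,0],[0,0,0,0,0,0],[0,0,0,0,0,0]]' >/dev/null
python3 s.py .5176 -.260 .007 -8.5
```

```text
clk 20.4 pos [ 515.7 -258.8  100. ] phi -8.6 tilt 0.68 turn deg -0.1 = -0.000u (alt 1.000u) shift u [-0.04  0.08  3.72] open 0.72 ff 0.0 F [-0.6 -0.7 -0.3] q7 -0.10
```

```bash
P="python3 -m pendant"
$P '[[-0.04,0.08,0.9,0,0,0],[0,0,0.9,0,0,0],[0,0,0.9,0,0,0],[0,0,0.7,0,0,0],[0,0,0.3,0,0,0]]' >/dev/null
$P '[[0,0,0,0,0,0],[0,0,0,0,0,0]]' >/dev/null
python3 s.py .5176 -.260 .007 -8.5
$P '[[0,0,0,0,0,0],[0,0,0,0,0,0],[0,0,0,0,0,0],[0,0,0,0,0,0]]' -1 30
$P '[[0,0,-1,0,0,0],[0,0,-1,0,0,0],[0,0,-1,0,0,0],[0,0,-1,0,0,0],[0,0,-1,0,0,0]]'
$P '[[0,0,-1,0,0,0],[0,0,-1,0,0,0],[0,0,-0.5,0,0,0],[0,0,0,0,0,0]]'
python3 s.py .6974 .0653 .076 -8.5
```

```text
clk 21.0 pos [ 518.7 -261.     9.8] phi -8.6 tilt 0.45 turn deg -0.1 = -0.000u (alt 1.000u) shift u [ 0.03 -0.05  0.11] open 0.73 ff 0.0 F [ 0.2 -1.3  0.4] q7 -0.14
clock: 21.32
tool_pos: [0.5185, -0.2612, 0.01]
eef_rot: [0.758, 0.652, -0.004, -0.001]
contact_force: [-1.2, 0.7, 5.1]
opening: 0.489
finger_force: 30.0
clock: 21.73
tool_pos: [0.5188, -0.2605, 0.1355]
eef_rot: [0.758, 0.652, -0.004, -0.001]
contact_force: [-0.9, 0.3, -0.7]
opening: 0.492
finger_force: 30.0
clock: 22.07
tool_pos: [0.5214, -0.2609, 0.1998]
eef_rot: [0.758, 0.652, -0.003, 0.001]
contact_force: [0.3, 0.2, -1.1]
opening: 0.49
finger_force: 30.0
clk 22.1 pos [ 521.4 -260.9  199.8] phi -8.6 tilt 0.34 turn deg -0.1 = -0.001u (alt 0.999u) shift u [13.95  5.03  4.95] open 0.49 ff 30.0 F [ 0.3  0.2 -1.1] q7 -0.04
```

```bash
P="python3 -m pendant"
for i in 1 2 3; do $P '[[0.93,0.335,0,0,0,0],[0.93,0.335,0,0,0,0],[0.93,0.335,0,0,0,0],[0.93,0.335,0,0,0,0],[0.93,0.335,0,0,0,0]]' >/dev/null; done
$P '[[0,0,0.8,0,0,0],[0,0,0.8,0,0,0],[0,0,0,0,0,0],[0,0,0,0,0,0]]' >/dev/null
python3 - <<'E'
from h import *
W=world('scene',np.load('scene.npy')); m=(np.hypot(W[...,0]-.6885,W[...,1]-.006)<.04)&(W[...,2]<.1); print('floor z',np.median(W[m][:,2]))
go(.6974,.0653,.079,-8.5)
E
```

```text
floor z 0.06879154720476321
clk 23.6 pos [693.9  65.1 151.9] phi -8.6 tilt 0.76 turn deg -0.1 = -0.000u (alt 1.000u) shift u [0.03 0.14 2.92] open 0.49 ff 30.0 F [-0.4 -0.3 -0.1] q7 -0.50
```

```bash
P="python3 -m pendant"
$P '[[0.03,0.12,0.8,0,0,0],[0,0,0.8,0,0,0],[0,0,0.8,0,0,0],[0,0,0.4,0,0,0],[0,0,0,0,0,0]]' >/dev/null
$P '[[0,0,0.05,0,0,0],[0,0,0,0,0,0],[0,0,0,0,0,0]]'
python3 s.py .6974 .0653 .078 -8.5
```

```text
clock: 24.32
tool_pos: [0.6991, 0.0659, 0.0844]
eef_rot: [0.758, 0.652, -0.003, -0.001]
contact_force: [0.2, 0.4, -0.4]
opening: 0.49
finger_force: 30.0
clk 24.3 pos [699.1  65.9  84.4] phi -8.6 tilt 0.34 turn deg -0.1 = -0.001u (alt 0.999u) shift u [-0.03 -0.06  0.26] open 0.49 ff 30.0 F [ 0.2  0.4 -0.4] q7 -0.52
```

```bash
P="python3 -m pendant"
$P '[[0,0,0.24,0,0,0],[0,0,0,0,0,0],[0,0,0,0,0,0]]'
$P '[[0,0,0,0,0,0],[0,0,0,0,0,0],[0,0,0,0,0,0]]' 0.36 30 >/dev/null
$P '[[0,0,-0.5,0,0,0],[0,0,-1,0,0,0],[0,0,-1,0,0,0],[0,0,-1,0,0,0],[0,0,-1,0,0,0]]'
python3 - <<'E'
from h import *
for n in('top','scene'):
    p,d=snap(n); W=world(n,d); Z=W[...,2]; X,Y=W[...,0],W[...,1]
    for k in big((X>.3)&(X<.8)&(Y>-.45)&(Y<-.2)&(abs(Z-.038)<.006)&(p.min(-1)>110)&hsvmask(p,(0,0,110),(179,70,255)),3): rect(W[k],n)
go(.608,-.2728,.1,-8.5)
E
```

```text
clock: 24.57
tool_pos: [0.6996, 0.0659, 0.078]
eef_rot: [0.758, 0.652, -0.002, -0.0]
contact_force: [2.0, 0.2, 3.5]
opening: 0.49
finger_force: 30.0
clock: 25.23
tool_pos: [0.6986, 0.0661, 0.1912]
eef_rot: [0.758, 0.652, -0.004, -0.001]
contact_force: [0.2, 0.5, 0.2]
opening: 0.681
finger_force: 0.0
top c [ 529.6 -365. ] size 36.2 35.2 long deg -63.1 z [36.1 39.3 42.4] 213
top c [ 651.2 -289.1] size 36.0 35.8 long deg -61.4 z [36.5 39.2 42.3] 202
scene c [ 652.9 -287.7] size 40.7 37.2 long deg 49.0 z [36.2 39.  41.5] 233
clk 25.3 pos [701.8  66.8 195.2] phi -8.6 tilt 0.11 turn deg -0.1 = -0.001u (alt 0.999u) shift u [-13.99  -1.7    3.81] open 0.67 ff 0.0 F [-0.7  0.2  1.1] q7 -0.49
```

Drum C has been knocked to about (652,-288), so I'll retarget it.

```bash
P="python3 -m pendant"
for i in 1 2 3; do $P '[[-0.955,0.01,0,0,0,0],[-0.955,0.01,0,0,0,0],[-0.955,0.01,0,0,0,0],[-0.955,0.01,0,0,0,0],[-0.955,0.01,0,0,0,0]]' 0.45 30 >/dev/null; done
$P '[[0,0,0.8,0,0,0],[0,0,0.8,0,0,0],[0,0,0.8,0,0,0],[0,0,0.8,0,0,0],[0,0,0,0,0,0]]' >/dev/null
$P '[[0,0,0,0,0,0],[0,0,0,0,0,0]]' >/dev/null
python3 s.py .652 -.2884 .009 -8.5
```

```text
clk 27.2 pos [ 649.1 -288.9  111.9] phi -8.6 tilt 0.43 turn deg -0.1 = -0.000u (alt 1.000u) shift u [0.04 0.11 4.12] open 0.72 ff 0.0 F [-0.5  0.4 -0.1] q7 -0.03
```

```bash
P="python3 -m pendant"
$P '[[0.04,0.08,0.9,0,0,0],[0,0,0.9,0,0,0],[0,0,0.9,0,0,0],[0,0,0.8,0,0,0],[0,0,0.3,0,0,0]]' >/dev/null
$P '[[0,0,0,0,0,0],[0,0,0,0,0,0]]' >/dev/null
python3 s.py .652 -.2884 .009 -8.5
$P '[[0,0,0.2,0,0,0],[0,0,0,0,0,0],[0,0,0,0,0,0]]' 
$P '[[0,0,0,0,0,0],[0,0,0,0,0,0],[0,0,0,0,0,0],[0,0,0,0,0,0]]' -1 30
$P '[[0,0,-1,0,0,0],[0,0,-1,0,0,0],[0,0,-1,0,0,0],[0,0,-1,0,0,0],[0,0,-1,0,0,0]]'
$P '[[0,0,-1,0,0,0],[0,0,-1,0,0,0],[0,0,-0.5,0,0,0],[0,0,0,0,0,0]]'
python3 s.py .6885 .006 .078 -8.5
```

```text
clk 27.8 pos [ 650.9 -288.7   17.2] phi -8.6 tilt 0.41 turn deg -0.1 = -0.000u (alt 1.000u) shift u [0.02 0.04 0.33] open 0.73 ff 0.0 F [ 0.6 -0.6  0.7] q7 -0.06
clock: 28.0
tool_pos: [0.6504, -0.2887, 0.0118]
eef_rot: [0.758, 0.652, -0.004, -0.001]
contact_force: [-0.2, 0.5, 0.2]
opening: 0.724
finger_force: 0.0
clock: 28.33
tool_pos: [0.6502, -0.2885, 0.0112]
eef_rot: [0.758, 0.652, -0.004, -0.001]
contact_force: [0.1, -0.0, 1.2]
opening: 0.492
finger_force: 30.0
clock: 28.75
tool_pos: [0.6506, -0.288, 0.1369]
eef_rot: [0.758, 0.652, -0.004, -0.002]
contact_force: [0.1, -0.3, -0.9]
opening: 0.49
finger_force: 30.0
clock: 29.08
tool_pos: [0.6532, -0.2884, 0.2018]
eef_rot: [0.758, 0.652, -0.002, 0.001]
contact_force: [1.1, 1.6, -1.2]
opening: 0.491
finger_force: 30.0
clk 29.1 pos [ 653.2 -288.4  201.8] phi -8.6 tilt 0.32 turn deg -0.1 = -0.001u (alt 0.999u) shift u [11.86 -0.35  4.95] open 0.49 ff 30.0 F [ 1.1  1.6 -1.2] q7 -0.00
```

```bash
P="python3 -m pendant"
for i in 1 2; do $P '[[0.98,-0.02,0,0,0,0],[0.98,-0.02,0,0,0,0],[0.98,-0.02,0,0,0,0],[0.98,-0.02,0,0,0,0],[0.98,-0.02,0,0,0,0]]' >/dev/null; done
$P '[[0.98,-0.02,0,0,0,0],[0.98,-0.02,0,0,0,0],[0,0,0.8,0,0,0],[0,0,0.8,0,0,0],[0,0,0,0,0,0]]' >/dev/null
$P '[[0,0,0,0,0,0],[0,0,0,0,0,0]]' >/dev/null
python3 s.py .6885 .006 .0795 -8.5
```

```text
clk 30.5 pos [688.9   3.1 156.9] phi -8.6 tilt 0.52 turn deg -0.1 = -0.001u (alt 0.999u) shift u [ 0.11 -0.03  3.1 ] open 0.49 ff 30.0 F [0.  0.3 0.2] q7 -0.43
```

```bash
P="python3 -m pendant"
$P '[[0.08,-0.03,0.8,0,0,0],[0,0,0.8,0,0,0],[0,0,0.8,0,0,0],[0,0,0.5,0,0,0],[0,0,0.1,0,0,0]]' >/dev/null
$P '[[0,0,0,0,0,0],[0,0,0,0,0,0]]' >/dev/null
python3 s.py .6885 .006 .0795 -8.5
```

```text
clk 31.1 pos [688.9   5.4  83.4] phi -8.6 tilt 0.37 turn deg -0.1 = -0.001u (alt 0.999u) shift u [ 0.02 -0.02  0.15] open 0.49 ff 30.0 F [ 0.3 -0.7 -0.2] q7 -0.45
```

```bash
P="python3 -m pendant"
$P '[[0,0,0.16,0,0,0],[0,0,0,0,0,0],[0,0,0,0,0,0]]'
$P '[[0,0,0,0,0,0],[0,0,0,0,0,0],[0,0,0,0,0,0]]' 0.36 30 >/dev/null
$P '[[0,0,-0.5,0,0,0],[0,0,-1,0,0,0],[0,0,-1,0,0,0],[0,0,-1,0,0,0],[0,0,-1,0,0,0]]'
$P '[[0,0,0,0,0,-0.0385],[0,0,0,0,0,-0.0385],[0,0,0,0,0,-0.0385],[0,0,0,0,0,-0.0385],[0,0,0,0,0,-0.0385]]' 0.45 >/dev/null
$P '[[0,0,0,0,0,-0.0385],[0,0,0,0,0,-0.0385],[0,0,0,0,0,-0.0385],[0,0,0,0,0,-0.0385],[0,0,0,0,0,-0.0385]]' 0.45 >/dev/null
$P '[[0,0,0,0,0,-0.0385],[0,0,0,0,0,-0.0385],[0,0,0,0,0,-0.0385],[0,0,0,0,0,0]]' 0.45 >/dev/null
python3 - <<'E'
from h import *
for n in('top','scene'):
    p,d=snap(n); W=world(n,d); Z=W[...,2]; X,Y=W[...,0],W[...,1]
    for k in big((X>.3)&(X<.8)&(Y>-.45)&(Y<-.2)&(abs(Z-.038)<.006)&(p.min(-1)>110)&hsvmask(p,(0,0,110),(179,70,255)),3): rect(W[k],n)
go(.5302,-.364,.1,81.5)
E
```

```text
clock: 31.33
tool_pos: [0.689, 0.0056, 0.0792]
eef_rot: [0.758, 0.652, -0.003, -0.001]
contact_force: [1.1, -0.3, 1.8]
opening: 0.489
finger_force: 30.0
clock: 32.0
tool_pos: [0.6886, 0.0058, 0.1927]
eef_rot: [0.758, 0.652, -0.004, -0.001]
contact_force: [0.2, -1.1, -0.6]
opening: 0.684
finger_force: 0.0
clk 33.3 pos [688.8   5.6 191.1] phi 81.3 tilt 0.48 turn deg -0.2 = -0.001u (alt 0.999u) shift u [  4.09 -15.56   3.64] open 0.72 ff 0.0 F [ 0.3 -0.3 -1. ] q7 0.89
```

```bash
P="python3 -m pendant"
for i in 1 2; do $P '[[0.256,-0.97,0,0,0,0],[0.256,-0.97,0,0,0,0],[0.256,-0.97,0,0,0,0],[0.256,-0.97,0,0,0,0],[0.256,-0.97,0,0,0,0]]' >/dev/null; done
python3 - <<'E'
from h import *
for n in('top','scene'):
    p,d=snap(n); W=world(n,d); Z=W[...,2]; X,Y=W[...,0],W[...,1]
    for k in big((X>.3)&(X<.8)&(Y>-.55)&(Y<-.15)&(abs(Z-.038)<.006)&(p.min(-1)>90)&hsvmask(p,(0,0,90),(179,70,255)),3): rect(W[k],n)
    cv2.imwrite('pics/d_%s.png'%n,p)
go(.5302,-.364,.1,81.5)
E
```

```text
top c [ 528.8 -363.9] size 36.4 35.4 long deg -70.0 z [36.2 39.4 42.6] 218
top c [ 373.8 -151.5] size 4.0 1.6 long deg 13.1 z [36.6 40.3 43. ] 4
top c [ 351.5 -159.8] size 3.6 0.0 long deg -51.1 z [39.5 41.3 43.1] 2
scene c [ 357.3 -156.5] size 36.4 10.2 long deg -3.3 z [34.2 39.6 43.7] 54
scene c [ 545.2 -365. ] size 20.9 7.8 long deg 69.8 z [37.1 40.1 42.4] 25
scene c [ 357.6 -154.4] size 0.0 0.0 long deg 0.0 z [33.2 33.2 33.2] 1
clk 34.2 pos [ 587.2 -231.1  191.9] phi 80.9 tilt 0.77 turn deg -0.6 = -0.003u (alt 0.997u) shift u [ 1.47 -5.59  3.67] open 0.73 ff 0.0 F [ 0.8 -0.2 -0.1] q7 1.17
```

View pics/d_top.png

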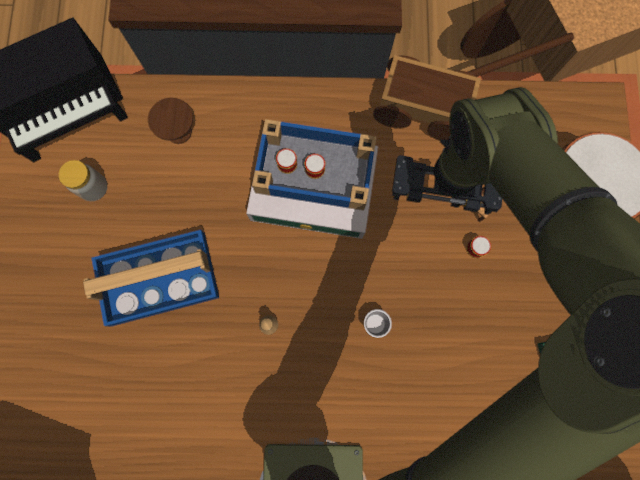

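The top view shows two drums standing in the tray at (287,160) and (315,165), the drawer home, and drum B unmoved at (480,245).

```bash
P="python3 -m pendant"
$P '[[0.245,-0.93,0,0,0,0],[0.245,-0.93,0,0,0,0],[0.245,-0.93,0,0,0,0],[0.245,-0.93,0,0,0,0],[0.245,-0.93,0,0,0,0]]' >/dev/null
$P '[[0.245,-0.93,0,0,0,0],[0,0,0.8,0,0,0],[0,0,0.8,0,0,0],[0,0,0.8,0,0,0],[0,0,0.8,0,0,0]]' >/dev/null
$P '[[0,0,0,0,0,0],[0,0,0,0,0,0]]' >/dev/null
python3 s.py .5302 -.364 .010 81.5
```

```text
clk 35.2 pos [ 532.1 -356.5  112.7] phi 81.5 tilt 0.55 turn deg -0.0 = -0.000u (alt 1.000u) shift u [ 0.03 -0.31  4.11] open 0.72 ff 0.0 F [-0.7  0.4  0.6] q7 1.33
```

```bash
P="python3 -m pendant"
$P '[[0.03,-0.3,0.8,0,0,0],[0,0,0.9,0,0,0],[0,0,0.9,0,0,0],[0,0,0.9,0,0,0],[0,0,0.5,0,0,0]]' >/dev/null
$P '[[0,0,0,0,0,0],[0,0,0,0,0,0]]' >/dev/null
python3 s.py .5302 -.364 .010 81.5
$P '[[0,0,0.1,0,0,0],[0,0,0,0,0,0]]' >/dev/null
$P '[[0,0,0,0,0,0],[0,0,0,0,0,0],[0,0,0,0,0,0],[0,0,0,0,0,0]]' -1 30
$P '[[0,0,-1,0,0,0],[0,0,-1,0,0,0],[0,0,-1,0,0,0],[0,0,-1,0,0,0],[0,0,-1,0,0,0]]'
$P '[[0,0,-1,0,0,0],[0,0,-1,0,0,0],[0,0,-0.5,0,0,0],[0,0,0,0,0,0]]'
python3 s.py .6796 -.0533 .078 -8.5
```

```text
clk 35.8 pos [ 530.4 -364.9   14. ] phi 81.5 tilt 0.44 turn deg -0.0 = -0.000u (alt 1.000u) shift u [0.01 0.04 0.16] open 0.73 ff 0.0 F [-0.1 -0.8  0.8] q7 1.26
clock: 36.28
tool_pos: [0.5297, -0.3651, 0.011]
eef_rot: [0.074, 0.997, -0.002, -0.004]
contact_force: [-0.5, -0.2, 2.2]
opening: 0.494
finger_force: 30.0
clock: 36.7
tool_pos: [0.5301, -0.3645, 0.1366]
eef_rot: [0.074, 0.997, -0.002, -0.004]
contact_force: [0.1, -0.4, -0.4]
opening: 0.497
finger_force: 30.0
clock: 37.03
tool_pos: [0.5327, -0.3649, 0.201]
eef_rot: [0.074, 0.997, -0.003, -0.001]
contact_force: [0.5, 0.6, -0.3]
opening: 0.49
finger_force: 30.0
clk 37.0 pos [ 532.7 -364.9  201. ] phi 81.5 tilt 0.36 turn deg 90.0 = 0.500u (alt -0.500u) shift u [13.19  3.97  4.92] open 0.49 ff 30.0 F [ 0.5  0.6 -0.3] q7 1.42
```

```bash
P="python3 -m pendant"
for i in 1 2; do $P '[[0,0,0,0,0,0.0385],[0,0,0,0,0,0.0385],[0,0,0,0,0,0.0385],[0,0,0,0,0,0.0385],[0,0,0,0,0,0.0385]]' >/dev/null; done
$P '[[0,0,0,0,0,0.0385],[0,0,0,0,0,0.0385],[0,0,0,0,0,0.0385],[0.94,0.285,0,0,0,0],[0.94,0.285,0,0,0,0]]' >/dev/null
for i in 1 2; do $P '[[0.94,0.285,0,0,0,0],[0.94,0.285,0,0,0,0],[0.94,0.285,0,0,0,0],[0.94,0.285,0,0,0,0],[0.94,0.285,0,0,0,0]]' >/dev/null; done
$P '[[0.94,0.285,0,0,0,0],[0.94,0.285,0,0,0,0],[0,0,0.8,0,0,0],[0,0,0.8,0,0,0],[0,0,0,0,0,0]]' >/dev/null
$P '[[0,0,0,0,0,0],[0,0,0,0,0,0]]' >/dev/null
python3 s.py .6796 -.0533 .079 -8.5
```

```text
clk 39.7 pos [678.2 -54.7 155.7] phi -8.6 tilt 0.53 turn deg -0.1 = -0.001u (alt 0.999u) shift u [0.06 0.05 3.07] open 0.49 ff 30.0 F [-0.1  0.4 -0.2] q7 -0.35
```

```bash
P="python3 -m pendant"
$P '[[0.05,0,0.8,0,0,0],[0,0,0.8,0,0,0],[0,0,0.8,0,0,0],[0,0,0.5,0,0,0],[0,0,0.1,0,0,0]]' >/dev/null
$P '[[0,0,0.1,0,0,0],[0,0,0,0,0,0],[0,0,0,0,0,0]]' >/dev/null
python3 s.py .6796 -.0533 .079 -8.5
```

```text
clk 40.4 pos [679.1 -53.2  79.9] phi -8.6 tilt 0.33 turn deg -0.1 = -0.001u (alt 0.999u) shift u [-0.    0.02  0.04] open 0.49 ff 30.0 F [ 0.3 -0.4  0. ] q7 -0.37
```

```bash
P="python3 -m pendant"
$P '[[0,0,0.04,0,0,0],[0,0,0,0,0,0],[0,0,0,0,0,0]]' 0.36 30 >/dev/null
$P '[[0,0,0,0,0,0],[0,0,-0.5,0,0,0],[0,0,-1,0,0,0],[0,0,-1,0,0,0],[0,0,-1,0,0,0]]' >/dev/null
$P '[[0,0,-1,0,0,-0.0333],[0,0,-0.5,0,0,-0.0333],[0,0,0,0,0,-0.0333],[0,0,0,0,0,-0.0333],[0,0,0,0,0,0]]' >/dev/null
python3 - <<'E'
from h import *
for n in('top','scene'):
    p,d=snap(n); W=world(n,d); m=(W[...,2]>.114)&(W[...,2]<.127)&(np.hypot(W[...,0]-.447,W[...,1]-.347)<.14)
    ms=big(m); Q=W[ms[0]]; rect(Q,n); (vx,vy,x0,y0)=cv2.fitLine(Q[:,:2].astype(np.float32),cv2.DIST_L2,0,.001,.001).ravel(); print('line',x0,y0,np.degrees(np.arctan2(vy,vx)))
go(.4485,.3475,.2,15.4)
E
```

```text
top c [447.2 347.1] size 240.5 33.0 long deg -74.9 z [116.5 119.9 122.8] 1779
line 0.44649675 0.34705755 -74.24508
scene c [449.4 348.1] size 238.5 34.0 long deg -73.4 z [117.  120.  122.3] 2852
line 0.44899696 0.35408163 -74.287834
clk 41.5 pos [678.9 -52.8 202.9] phi 15.2 tilt 0.46 turn deg -0.2 = -0.001u (alt 0.999u) shift u [17.89 -4.63  0.12] open 0.68 ff 0.0 F [-0.5  0.8  0.9] q7 0.01
```

```bash
P="python3 -m pendant"
$P '[[0.94,-0.245,0,0,0,-0.003],[0.94,-0.245,0,0,0,0],[0.94,-0.245,0,0,0,0],[0.94,-0.245,0,0,0,0],[0.94,-0.245,0,0,0,0]]' >/dev/null
for i in 1 2; do $P '[[0.94,-0.245,0,0,0,0],[0.94,-0.245,0,0,0,0],[0.94,-0.245,0,0,0,0],[0.94,-0.245,0,0,0,0],[0.94,-0.245,0,0,0,0]]' >/dev/null; done
$P '[[0.94,-0.245,0,0,0,0],[0.94,-0.245,0,0,0,0],[0.94,-0.245,0,0,0,0],[0.94,-0.245,0,0,0,0],[0,0,0,0,0,0]]' >/dev/null
$P '[[0,0,0.5,0,0,0],[0,0,0,0,0,0],[0,0,0,0,0,0]]' >/dev/null
python3 s.py .4483 .3476 .082 15.75
```

```text
clk 43.5 pos [444.5 343.7 190.1] phi 15.8 tilt 0.57 turn deg 0.1 = 0.000u (alt -1.000u) shift u [0.11 0.19 4.33] open 0.68 ff 0.0 F [ 1.  -0.1  0.1] q7 -0.76
```

```bash
P="python3 -m pendant"
$P '[[0.11,0.15,0.9,0,0,0],[0,0,0.9,0,0,0],[0,0,0.9,0,0,0],[0,0,0.9,0,0,0],[0,0,0.9,0,0,0]]' >/dev/null
$P '[[0,0,0,0,0,0],[0,0,0,0,0,0]]' >/dev/null
python3 s.py .4483 .3476 .077 15.75
$P '[[0,0,0,0,0,0],[0,0,0,0,0,0],[0,0,0,0,0,0],[0,0,0,0,0,0],[0,0,0,0,0,0]]' -1 20
python3 s.py .4483 .3476 .077 15.75
```

```text
clk 44.0 pos [446.5 347.2  77.7] phi 15.9 tilt 0.58 turn deg 0.1 = 0.001u (alt -0.999u) shift u [-0.    0.07  0.03] open 0.68 ff 0.0 F [0.3 0.6 0.6] q7 -0.83
clock: 44.47
tool_pos: [0.4469, 0.3483, 0.0787]
eef_rot: [0.602, 0.798, -0.003, -0.002]
contact_force: [3.4, -0.3, 0.8]
opening: 0.326
finger_force: 20.2
clk 44.5 pos [446.9 348.3  78.7] phi 15.9 tilt 0.41 turn deg 0.2 = 0.001u (alt -0.999u) shift u [-0.04  0.05  0.07] open 0.33 ff 20.2 F [ 3.4 -0.3  0.8] q7 -0.83
```

Closing stopped at 28.7 mm, so the fingers are on the cap. I'll reopen, go lower and grip the bar below it.

```bash
P="python3 -m pendant"
$P '[[0,0,0,0,0,0],[0,0,0,0,0,0],[0,0,0.3,0,0,0],[0,0,0.28,0,0,0],[0,0,0,0,0,0]]' 0.36 20 
$P '[[0,0,0,0,0,0],[0,0,0,0,0,0],[0,0,0,0,0,0],[0,0,0,0,0,0],[0,0,0,0,0,0]]' -1 20
python3 s.py .4483 .3476 .065 15.75
```

```text
clock: 44.88
tool_pos: [0.4454, 0.3472, 0.0617]
eef_rot: [0.602, 0.798, -0.005, -0.002]
contact_force: [-0.3, 0.1, 0.2]
opening: 0.67
finger_force: 0.0
clock: 45.3
tool_pos: [0.4464, 0.3481, 0.0636]
eef_rot: [0.602, 0.798, -0.003, -0.002]
contact_force: [0.9, -0.0, -0.5]
opening: 0.327
finger_force: 0.0
clk 45.3 pos [446.4 348.1  63.6] phi 15.9 tilt 0.47 turn deg 0.2 = 0.001u (alt -0.999u) shift u [-0.04  0.07 -0.06] open 0.33 ff 0.0 F [ 0.9 -0.  -0.5] q7 -0.84
```

```bash
P="python3 -m pendant"
$P '[[0,0,0,0,0,0],[0,0,0,0,0,0],[0,0,0,0,0,0],[0,0,0,0,0,0],[0,0,0,0,0,0]]' -1 20
python3 s.py .4483 .3476 .065 15.75
```

```text
clock: 45.72
tool_pos: [0.4469, 0.3482, 0.0635]
eef_rot: [0.602, 0.798, -0.003, -0.002]
contact_force: [3.0, 0.6, -0.9]
opening: 0.196
finger_force: 20.0
clk 45.7 pos [446.9 348.2  63.5] phi 15.9 tilt 0.43 turn deg 0.2 = 0.001u (alt -0.999u) shift u [-0.04  0.05 -0.06] open 0.20 ff 20.0 F [ 3.   0.6 -0.9] q7 -0.84
```

```bash
P="python3 -m pendant"
$P '[[0,0,0,0,0,0],[0,0,0,0,0,0],[0,0,-0.3,0,0,0],[0,0,-0.5,0,0,0],[0,0,-0.7,0,0,0]]' -1 60
$P '[[0,0,-1,0,0,0],[0,0,-1,0,0,0],[0,0,-1,0,0,0],[0,0,-1,0,0,0],[0,0,-1,0,0,0]]'
$P '[[0,0,-1,0,0,0],[0,0,0,0,0,0],[0,0,0,0,0,0],[0,0,0,0,0,0]]'
cat >> h.py <<'E'
def held(n,png=None,lowz=None):
    """tray pose from its blue rim at the expected height, relative to the TCP"""
    s=r.get_state(); t=np.array(s['tool_pos']); zr=t[2]-.0095
    p,d=snap(n,png); W=world(n,d); Z=W[...,2]
    m=hsvmask(p,(100,110,25),(128,255,255))&(abs(Z-zr)<.008)&(np.hypot(W[...,0]-t[0],W[...,1]-t[1])<.17)
    if m.sum()<50: print(n,'no rim',m.sum()); return
    Q=W[m]; c,a=rect(Q,n+' rim'); A=np.c_[Q[:,:2]-t[:2],np.ones(len(Q))]; g=np.linalg.lstsq(A,Q[:,2],rcond=None)[0]
    print('  tcp',np.round(t*1000,1),'rim z at tcp',round(g[2]*1000,1),'slopes deg',np.round(np.degrees(g[:2]),2))
E
python3 - <<'E'
from h import *
held('top','e_top.png'); held('scene','e_scene.png'); go(.6885,.006,.25,-8.5)
E
```

```text
clock: 46.13
tool_pos: [0.4443, 0.3465, 0.0999]
eef_rot: [0.602, 0.799, -0.007, -0.003]
contact_force: [0.6, -0.2, -3.4]
opening: 0.191
finger_force: 60.0
clock: 46.55
tool_pos: [0.4458, 0.3473, 0.2266]
eef_rot: [0.602, 0.799, -0.006, -0.003]
contact_force: [0.2, 1.1, -4.8]
opening: 0.19
finger_force: 60.0
clock: 46.88
tool_pos: [0.4464, 0.3472, 0.2492]
eef_rot: [0.602, 0.798, -0.006, -0.002]
contact_force: [-0.3, -0.0, -4.1]
opening: 0.188
finger_force: 60.0
top rim c [460.9 295.5] size 150.8 135.5 long deg 15.9 z [233.2 239.5 242.5] 852
  tcp [446.4 347.2 249.2] rim z at tcp 238.5 slopes deg [-0.11 -0.38]
scene rim c [446.2 358.3] size 214.4 151.0 long deg -73.8 z [237.3 239.2 241.2] 743
  tcp [446.3 347.1 248.8] rim z at tcp 239.3 slopes deg [-0.28 -0.08]
clk 47.0 pos [446.5 347.3 248.8] phi 16.0 tilt 0.75 turn deg 24.5 = 0.136u (alt -0.864u) shift u [-12.07  11.59  -0.05] open 0.18 ff 60.0 F [ 0.   0.7 -5.5] q7 -0.72
```

View pics/e_scene.png

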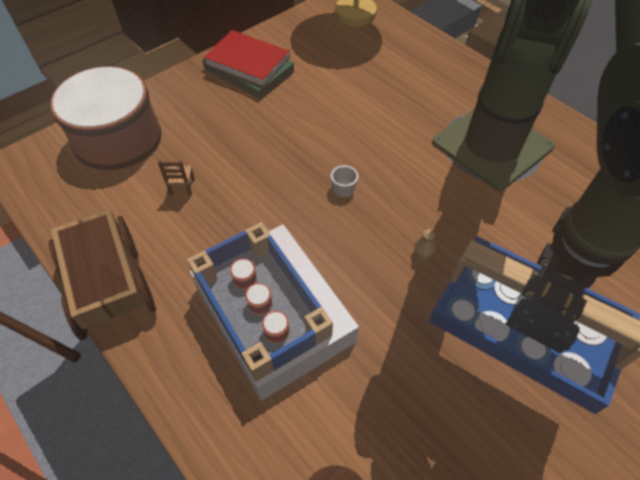

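The scene view shows all three drums standing in the tray at (243,272), (259,298) and (275,324), and the upper tray held level. I'll carry it over.

```bash
P="python3 -m pendant"
$P '[[0,0,0,0,0,0.02],[0,0,0,0,0,0.03],[0,0,0,0,0,0.03],[0,0,0,0,0,0.03],[0,0,0,0,0,0.026]]' >/dev/null
for i in 1 2 3; do $P '[[-0.67,0.64,0,0,0,0],[-0.67,0.64,0,0,0,0],[-0.67,0.64,0,0,0,0],[-0.67,0.64,0,0,0,0],[-0.67,0.64,0,0,0,0]]' >/dev/null; done
$P '[[-0.67,0.64,0,0,0,0],[-0.67,0.64,0,0,0,0],[0,0,0,0,0,0],[0,0,0,0,0,0],[0,0,0,0,0,0]]'
python3 - <<'E'
from h import *
held('top'); held('scene'); go(.6884,.0067,.25,-8.5)
E
```

```text
clock: 49.07
tool_pos: [0.6732, 0.0275, 0.2483]
eef_rot: [0.758, 0.653, -0.005, -0.003]
contact_force: [-0.1, 0.0, -4.5]
opening: 0.187
finger_force: 60.0
top rim c [682.2  87.3] size 152.1 116.8 long deg -8.2 z [232.4 238.2 240.8] 580
  tcp [673.2  27.5 248.3] rim z at tcp 237.6 slopes deg [-0.24  0.09]
scene rim c [676.3  29. ] size 239.8 150.0 long deg 81.9 z [236.6 238.8 240.6] 609
  tcp [673.2  28.2 248.8] rim z at tcp 239.3 slopes deg [-0.25 -0.3 ]
clk 49.2 pos [673.4  28.4 249.2] phi -8.4 tilt 0.60 turn deg 0.1 = 0.001u (alt -0.999u) shift u [-0.77  0.72 -0.03] open 0.19 ff 60.0 F [-1.1  0.2 -4.9] q7 -0.42
```

```bash
P="python3 -m pendant"
$P '[[-0.39,0.35,0,0,0,0.001],[-0.39,0.35,0,0,0,0],[0,0,0.6,0,0,0],[0,0,0.6,0,0,0],[0,0,0.6,0,0,0]]' >/dev/null
$P '[[0,0,0.3,0,0,0],[0,0,0,0,0,0],[0,0,0,0,0,0],[0,0,0,0,0,0]]'
python3 - <<'E'
from h import *
held('top'); held('scene'); held('scene','f_scene.png'); go(.6880,.0064,.19,-8.5)
E
```

```text
clock: 49.92
tool_pos: [0.6893, 0.0046, 0.1987]
eef_rot: [0.759, 0.651, -0.003, -0.001]
contact_force: [0.4, 0.3, -4.8]
opening: 0.189
finger_force: 60.0
top rim c [699.9  71.9] size 152.4 102.9 long deg -7.8 z [183.4 188.7 192. ] 497
  tcp [689.3   4.6 198.7] rim z at tcp 188.0 slopes deg [0.05 0.27]
scene rim c [692.8   5.3] size 240.8 149.3 long deg 81.7 z [186.4 189.1 191.4] 546
  tcp [689.4   4.6 198.9] rim z at tcp 189.2 slopes deg [ 0.05 -0.23]
scene rim c [691.6   5.5] size 239.9 149.2 long deg 81.1 z [186.7 189.  191.1] 541
  tcp [689.3   4.6 198.9] rim z at tcp 189.2 slopes deg [ 0.16 -0.22]
clk 50.1 pos [689.1   4.6 198.8] phi -8.7 tilt 0.38 turn deg -0.2 = -0.001u (alt 0.999u) shift u [ 0.06 -0.05  0.35] open 0.19 ff 60.0 F [ 0.1 -0.2 -5.2] q7 -0.40
```

View pics/f_scene.png

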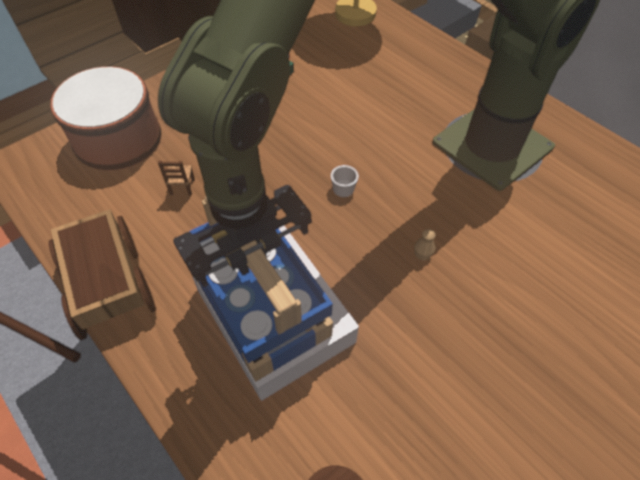

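The tray hovers over its seat, square to it, and needs only about 1.5 mm of correction. I'll lower it in steps.

```bash
P="python3 -m pendant"
$P '[[0.06,-0.05,0,0,0,-0.001],[0,0,0.2,0,0,0],[0,0,0.2,0,0,0],[0,0,0,0,0,0],[0,0,0,0,0,0]]'
python3 s.py .6880 .0064 .1715 -8.5
$P '[[0,0,0.15,0,0,0],[0,0,0.15,0,0,0],[0,0,0,0,0,0],[0,0,0,0,0,0]]'
python3 s.py .6880 .0064 .1715 -8.5
```

```text
clock: 50.48
tool_pos: [0.6868, 0.0061, 0.1868]
eef_rot: [0.758, 0.653, -0.005, -0.002]
contact_force: [0.4, 0.1, -4.1]
opening: 0.189
finger_force: 60.0
clk 50.5 pos [686.8   6.1 186.8] phi -8.5 tilt 0.58 turn deg -0.0 = -0.000u (alt 1.000u) shift u [0.02 0.04 0.61] open 0.19 ff 60.0 F [ 0.4  0.1 -4.1] q7 -0.40
clock: 50.82
tool_pos: [0.687, 0.0061, 0.1796]
eef_rot: [0.758, 0.652, -0.004, -0.002]
contact_force: [-0.2, 0.8, -4.9]
opening: 0.19
finger_force: 60.0
clk 50.8 pos [687.    6.1 179.6] phi -8.5 tilt 0.54 turn deg -0.0 = -0.000u (alt 1.000u) shift u [0.02 0.04 0.33] open 0.19 ff 60.0 F [-0.2  0.8 -4.9] q7 -0.41
```

```bash
P="python3 -m pendant"
$P '[[0.02,0.03,0.15,0,0,0],[0,0,0.1,0,0,0],[0,0,0,0,0,0],[0,0,0,0,0,0]]'
$P '[[0,0,0.08,0,0,0],[0,0,0,0,0,0],[0,0,0,0,0,0]]'
python3 - <<'E'
from h import *
go(.6880,.0064,.1715,-8.5); held('scene')
E
```

```text
clock: 51.15
tool_pos: [0.6878, 0.0065, 0.1735]
eef_rot: [0.758, 0.653, -0.004, -0.002]
contact_force: [-0.2, -0.5, -5.6]
opening: 0.186
finger_force: 60.0
clock: 51.4
tool_pos: [0.688, 0.0065, 0.1718]
eef_rot: [0.758, 0.652, -0.004, -0.001]
contact_force: [-0.3, -0.5, -5.1]
opening: 0.19
finger_force: 60.0
clk 51.4 pos [688.    6.5 171.8] phi -8.5 tilt 0.49 turn deg -0.0 = -0.000u (alt 1.000u) shift u [-0.    0.    0.01] open 0.19 ff 60.0 F [-0.3 -0.5 -5.1] q7 -0.41
scene rim c [690.7   7.8] size 239.7 149.5 long deg 81.5 z [159.7 162.  164.4] 508
  tcp [688.    6.5 171.8] rim z at tcp 162.2 slopes deg [-0.13 -0.12]
```

```bash
P="python3 -m pendant"
$P '[[0,0,0.06,0,0,0],[0,0,0,0,0,0],[0,0,0,0,0,0]]'
$P '[[0,0,0.06,0,0,0],[0,0,0,0,0,0],[0,0,0,0,0,0]]'
python3 s.py .6880 .0064 .1715 -8.5
```

```text
clock: 51.7
tool_pos: [0.6882, 0.0065, 0.1716]
eef_rot: [0.758, 0.652, -0.004, -0.001]
contact_force: [-3.9, 0.2, 5.4]
opening: 0.188
finger_force: 60.0
clock: 51.95
tool_pos: [0.6883, 0.0065, 0.1715]
eef_rot: [0.758, 0.652, -0.004, -0.001]
contact_force: [-6.5, 0.1, 12.9]
opening: 0.186
finger_force: 60.0
clk 52.0 pos [688.3   6.5 171.5] phi -8.6 tilt 0.41 turn deg -0.1 = -0.000u (alt 1.000u) shift u [-0.   -0.01  0.  ] open 0.19 ff 60.0 F [-6.5  0.1 12.9] q7 -0.41
```

```bash
P="python3 -m pendant"
$P '[[0,0,-0.08,0,0,0],[0,0,0,0,0,0],[0,0,0,0,0,0]]' 0.2 >/dev/null
$P '[[0,0,0,0,0,0],[0,0,0,0,0,0],[0,0,0,0,0,0]]'
$P '[[0,0,-0.4,0,0,0],[0,0,-1,0,0,0],[0,0,-1,0,0,0],[0,0,-1,0,0,0],[0,0,-1,0,0,0]]'
$P '[[-1,0,0,0,0,0],[-1,0,0,0,0,0],[-1,0,0,0,0,0],[-1,0,0,0,0,0],[-1,0,0,0,0,0]]' >/dev/null
$P '[[-1,0,0,0,0,0],[-1,0,0,0,0,0],[-1,-0.5,0,0,0,0],[-1,-0.5,0,0,0,0],[0,0,0,0,0,0]]'
python3 - <<'E'
from h import *
for n in('top','scene'):
    p,d=snap(n,'g_%s.png'%n); W=world(n,d); Z=W[...,2]; X,Y=W[...,0],W[...,1]
    m=hsvmask(p,(100,110,25),(128,255,255))&(abs(Z-.162)<.008)&(np.hypot(X-.688,Y-.006)<.17)
    Q=W[m]; rect(Q,n); A=np.c_[Q[:,:2]-[.6883,.006],np.ones(len(Q))]; g=np.linalg.lstsq(A,Q[:,2],rcond=None)[0]; print(g[2],np.degrees(g[:2]))
a=cv2.imread('pics/g_top.png')[90:310,200:420]; b=cv2.imread('pics/g_scene.png')[170:420,150:400]
cv2.imwrite('pics/g.png',np.hstack([cv2.resize(a,(400,400)),cv2.resize(b,(400,400))]))
E
```

```text
clock: 52.45
tool_pos: [0.688, 0.0065, 0.1705]
eef_rot: [0.758, 0.653, -0.004, -0.001]
contact_force: [0.1, -0.1, -0.0]
opening: 0.595
finger_force: 0.0
clock: 52.87
tool_pos: [0.6889, 0.0069, 0.2828]
eef_rot: [0.758, 0.653, -0.004, -0.001]
contact_force: [0.3, -0.3, -1.2]
opening: 0.6
finger_force: 0.0
clock: 53.7
tool_pos: [0.6271, -0.2201, 0.2827]
eef_rot: [0.761, 0.649, -0.007, 0.0]
contact_force: [0.2, -1.2, 0.1]
opening: 0.599
finger_force: 0.0
top c [687.8   5.7] size 240.0 152.0 long deg 81.3 z [155.5 161.9 165.2] 1266
0.16137906181694725 [-0.13362656 -0.04103955]
scene c [691.   8.] size 238.0 149.5 long deg 81.5 z [159.1 161.9 164.1] 861
0.161890422254142 [-0.13952099  0.0319576 ]
```

View pics/g.png

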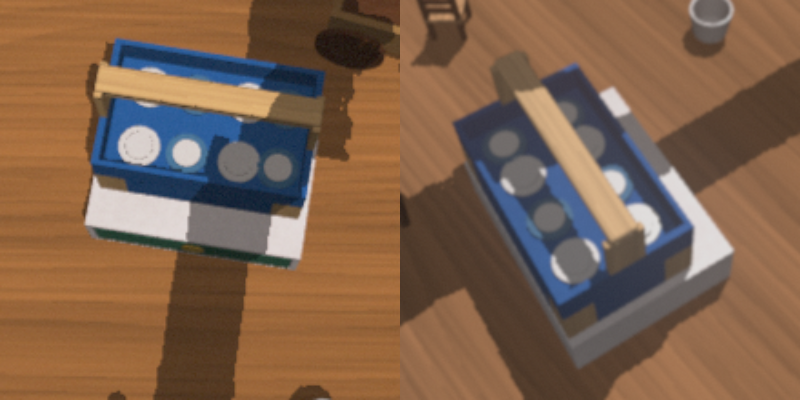

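The upper tray sits level and flush: its rim is at z 0.162 and its centre matches the lower tray. Before handing in I'll check that the drawer is home.

```bash
python3 - <<'E'
from h import *
p,d=snap('top'); W=world('top',d); a=np.radians(-8.5); X=np.array([np.cos(a),np.sin(a)]); Y=np.array([-X[1],X[0]])
q=(W[...,:2]-[.6653,.0094]); u=q@X; v=q@Y; Z=W[...,2]
m=(abs(v)<.11)&(u<-.085)&(u>-.2)&(Z>.02)&(Z<.063)
print('front x',np.round(np.percentile(u[m],[5,25,50])*1000,1),m.sum()); m2=(abs(v)<.11)&(u<-.06)&(u>-.2)&(abs(Z-.068)<.004); print('deck edge',np.percentile(u[m2],1)*1000)
print(hsvmask(p,(50,60,10),(85,255,160))[m].mean())
E
```

```text
front x [-101.3  -99.9  -99.5] 428
deck edge -99.66575375805711
0.764018691588785
```

```bash
python3 -c "
from plant import r
print(r.finish_job())"
```

```text
the job is handed in; nothing more can be done
None
```

The job is handed in: both wagons that were there (green and orange) are in the drawer, which is pushed fully home. All three drums are in the lower tray, the blue tray is seated flush on top of it, and the chair, teacup and skittle were left alone.

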